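# Load pigment test tiles into the kiln block in order

## Robot

A 6-joint arm with a two-finger parallel gripper is mounted at the origin on the work surface; the furniture and walls round the work are solid. World frame = base frame: x ahead of the robot, y to its left, z up, the work surface at z = 0. Lengths are in m, angles in degrees, forces in N, time in s.
With the tool pointing down it reaches from about 0.4 to 0.825 m from the base axis. Payload 7 kg.
Tool frame: the origin (TCP) lies midway between the tips of the shut fingers; the grasp point (between the pads) lies r.grip_depth behind it (r.grip_depth is the distance from the TCP to the grasp point, in m); z points along the fingers, y is the line along which they close (so a half turn about z gives the same grasp; the last joint's range is limited). The gripper opens to 88 mm and grips with 3 to 60 N. Pads are 19 mm wide; open, the fingers measure 130 mm over their backs; the gripper's body (78 mm by 193 mm) begins 47 mm behind the grasp point.
Start: joints at [80.85, 20.546, 0.682, 0, -70.136, -16.507], TCP at [0.292, 0.608, 0.227] pointing down, gripper open.
Joint ranges: [-176.03, 176.03], [-82.01, 121.73], [-58.28, 71.71], [-173.87, 95.51], [-174.79, -0.11], [-173.66, 173.66]. Speed limits (degrees/s): [136.94, 136.94, 172.46, 180, 180, 180].

## Interface

Orientations are given as [roll, pitch, yaw] about the fixed x, y, z axes, in that order (R = Rz(yaw) Ry(pitch) Rx(roll)).
In Python, from plant import r gives the robot as it stands.
- The arm moves only by the tool pendant, called after "Call:" as name(argument=value, ...) on one line, values as JSON. Schema: {"type":"object","properties":{"ticks":{"type":"object","properties":{"offsets":{"type":"array","items":{"type":"array","items":{"type":"number"},"minItems":6,"maxItems":6},"minItems":1,"maxItems":12}},"additionalProperties":false,"required":["offsets"]},"jaw":{"type":"number"},"force":{"type":"number"},"only":{"type":"string"},"quiet":{"type":"boolean"},"lines":{"type":"string"}},"required":["ticks"],"additionalProperties":false}. ticks is an object whose key "offsets" holds a list of rows, 1 to 12 of them, each of 6 numbers: dx, dy, dz in units of 5 mm, then a rotation vector rx, ry, rz in degrees; each row is the pose to reach, as a shift and turn from the pose commanded when the call began, along the tool's axes at that moment; what a row does not reach only later rows make up. A row lasts 1/12 s, in which the tool goes at most 0.0417 m and 7.16 degrees, less where a joint would pass 70% of its speed; a pose out of reach is approached as far as the arm can. jaw is the finger opening in m, set as the call begins (left out keeps the last). The fingers move at their own pace and stop on an object; force is the grip in N (left out, the last holds). Time passes only in rows, so rows that do not move let the fingers close. The tool returns the time, the measured TCP pose, the force, the opening and the grip force at its end. only (a regular expression) keeps the lines of the reply that match it, lines (a string "A,B") keeps lines A to B, and quiet returns only ok. Input that does not fit is refused with a message, and nothing moves.
- r.get_state(): the state, without advancing time (a new reading comes with each control period).
- r.capture(name): name is "scene" or "top" or "wrist"; returns a dict with "frame" (400x640x3 uint8, red, green, blue), "z_map" (400x640 float32, m along the optical axis (not along the pixel's ray), 0 where there is no reading), "fx", "fy", "cx", "cy" (pixels), "cam_to_world" (4x4, takes a point from camera to world coordinates). Camera axes: x right, y down, z forward; pixel columns grow to the right and rows downward; lengths in m; the calibration is good to about 2 mm. A picture is of the moment at which its call begins.
- r.close_job(): hands the job in; it is judged then, once.
The state is a dict: "time_s": time; "joints": joint angles; "qd": joint speeds; "joint_torque": joint torques, N m; "tcp_pos": TCP position; "eef_rot": TCP orientation; "contact_force": force on the tool from outside, world axes, zero at the start; "moment": the same for the moment, N m; "gripper_width": finger opening in m; "gripper_force": force on a finger pad.
Only numpy, scipy, OpenCV 4.12 (cv2) and the standard library are available. Lean on these libraries where they do the work, as an engineer would, in place of code of your own. Each camera call takes 0.05 s, during which the arm holds its last target. There are 200 camera calls.

## Task

Each raw test tile stands in the wooden drying rack in front of the pigment it was painted with; until they are fired the tiles look alike, so their order is the only record. Move all four, upright and without letting any drop, into the four slots of the brown kiln block, one fully seated in each slot, in the same order from left to right as they stand now in the rack. Leave the pots and the bottle standing where they are, as the key to that order.

Things in the scene. Friction and masses are not known exactly. Their poses are not given: they have to be found in the camera images.
- drying_rack: wooden rack, fixed, 292 mm long. Origin: on the bench under the middle of its row of slots; x away from the robot (within 0.25 rad), y left along the row, z up. Slots run along x at y = 108, 36, -36, -108 mm; floor at z = 22 mm, dowels beside them end at 64 mm, tile tops at 122 mm. The pots stand on its ledge, top at z = 28 mm, x = 58 to 136 mm
- kiln_block: brown cast block, fixed, 116 x 292 x 45 mm and a 16 mm lug at each end, empty. Origin: on the bench under its middle; x away from the robot (within 0.25 rad), y left along the row, z up. Slots at y = 108, 36, -36, -108 mm, each 92 mm along x by 13 along y, mouth edges bevelled 6 mm, floor at z = 11 mm (34 mm deep). A seated tile's top is at 111 mm; it may lean a few degrees
- tile_1: one of four identical raw test tiles, white with a brown swatch on both faces, 80 mm wide, 9 thick, 100 tall, 0.1 to 0.2 kg, standing on edge in any slot of the drying rack (its name says nothing of which). Origin: middle of its lower edge; x along its width, y through its thickness, z up. Pinch it across the 9 mm at the top edge
- tile_2: one of four identical raw test tiles, white with a brown swatch on both faces, 80 mm wide, 9 thick, 100 tall, 0.1 to 0.2 kg, standing on edge in any slot of the drying rack (its name says nothing of which). Origin: middle of its lower edge; x along its width, y through its thickness, z up. Pinch it across the 9 mm at the top edge
- tile_3: one of four identical raw test tiles, white with a brown swatch on both faces, 80 mm wide, 9 thick, 100 tall, 0.1 to 0.2 kg, standing on edge in any slot of the drying rack (its name says nothing of which). Origin: middle of its lower edge; x along its width, y through its thickness, z up. Pinch it across the 9 mm at the top edge
- tile_4: one of four identical raw test tiles, white with a brown swatch on both faces, 80 mm wide, 9 thick, 100 tall, 0.1 to 0.2 kg, standing on edge in any slot of the drying rack (its name says nothing of which). Origin: middle of its lower edge; x along its width, y through its thickness, z up. Pinch it across the 9 mm at the top edge
- pot_black_lid: white pigment pot with a black screw lid, 60 mm across, 62 mm high. Stands loose on the drying rack's ledge behind the tile painted from it and stays there, as the key to the order. Origin: centre of its underside
- pot_blue_lid: white pigment pot with a blue screw lid, 64 mm across, 70 mm high. Stands loose on the drying rack's ledge behind the tile painted from it and stays there, as the key to the order. Origin: centre of its underside
- pot_ochre: ochre pigment pot with a black screw lid, 54 mm across, 55 mm high. Stands loose on the drying rack's ledge behind the tile painted from it and stays there, as the key to the order. Origin: centre of its underside
- slip_bottle: red-brown squeeze bottle with a white nozzle, 58 mm across, 110 mm high. Stands loose on the drying rack's ledge behind the tile painted from it and stays there, as the key to the order. Origin: centre of its underside

How it is judged:
By the outcome, as a careful person would: the job done as asked, in the order asked, and still so for the second after the job is handed in, with the robot touching nothing.
It also fails if it takes over 96 s, if anything falls off the work surface, if the arm or the gripper's body presses on something with over 40 N, if the wrist force passes 120 N, or if a joint passes its speed limit or range.

## Working session

There is one attempt and no reset: what is moved stays moved. The work goes in short steps, Python scripts to look and compute and a tool call to move; the robot and the scene stay as the last step left them, time stands still between calls to the robot, and variables do not carry over. Pictures are saved under pics/ and viewed, at most 14 in all, crops included, and the job is handed in when it is done.

```bash
mkdir -p pics; ls; cat > h.py <<'E'
import numpy as np,cv2
from plant import r
def snap(n,f):
    c=r.capture(n); cv2.imwrite(f'pics/{f}.png',c['frame'][:,:,::-1]); np.savez(f'{f}.npz',**c); return c
def ld(f): return dict(np.load(f'{f}.npz'))
def ray(c,u,v):
    T=c['cam_to_world']; d=T[:3,:3]@np.array([(u-c['cx'])/c['fx'],(v-c['cy'])/c['fy'],1]); return T[:3,3],d
def onz(c,u,v,z):
    o,d=ray(c,u,v); return o+d*(z-o[2])/d[2]
def pts(c):
    v,u=np.mgrid[:400,:640]; z=c['z_map']; P=np.stack([(u-c['cx'])/c['fx']*z,(v-c['cy'])/c['fy']*z,z],-1)
    return P@c['cam_to_world'][:3,:3].T+c['cam_to_world'][:3,3]
E
python3 - <<'E'
from h import *
for n in('scene','top','wrist'):
    c=snap(n,n+'0'); print(n,c['cam_to_world'].round(3).tolist(),c['fx'],c['cx'],c['cy'])
print(r.get_state(),r.grip_depth)
a=np.vstack([cv2.imread('pics/scene0.png'),cv2.imread('pics/top0.png')])
cv2.imwrite('pics/a.png',cv2.resize(a,(480,600)))
E
```

```text
pics
scene [[0.888, -0.194, 0.417, 0.007], [-0.459, -0.427, 0.779, -1.049], [0.027, -0.883, -0.469, 0.691], [0.0, 0.0, 0.0, 1.0]] 503.69207844093347 320.14990664779674 200.66512882387687
top [[0.02, -0.993, 0.116, 0.443], [-1.0, -0.02, 0.0, 0.049], [0.002, -0.116, -0.993, 1.136], [0.0, 0.0, 0.0, 1.0]] 414.0465568070266 321.3587438789009 197.72363506507514
wrist [[-0.434, -0.871, -0.231, 0.355], [-0.901, 0.419, 0.11, 0.578], [0.001, 0.256, -0.967, 0.384], [0.0, 0.0, 0.0, 1.0]] 288.4900677973003 315.49581339179355 197.61301996016678
{'time_s': 0.15, 'joints': array([ 8.08521590e+01,  2.05823259e+01,  6.44668752e-01, -1.46869581e-02,
       -7.01355064e+01, -1.65065231e+01]), 'qd': array([-0.04431016, -0.15164434,  0.15735908, -0.01038643, -0.00940296,
        0.03736674]), 'joint_torque': array([ 3.34325059e-04, -5.83275318e+01,  2.93292546e+01,  7.00107738e+00,
        8.85325600e-03, -9.74581098e-05]), 'tcp_pos': array([0.29210181, 0.60810364, 0.22582536]), 'eef_rot': array([ 1.79925928e+02, -7.55003656e-03, -2.56593586e+01]), 'contact_force': array([-0.58440403, -0.10595825,  0.48013982]), 'moment': array([ 0.00175073, -0.01345695, -0.05939001]), 'gripper_force': 0.0, 'gripper_width': 0.0877575187083122} 0.0188
```

View pics/scene0.png

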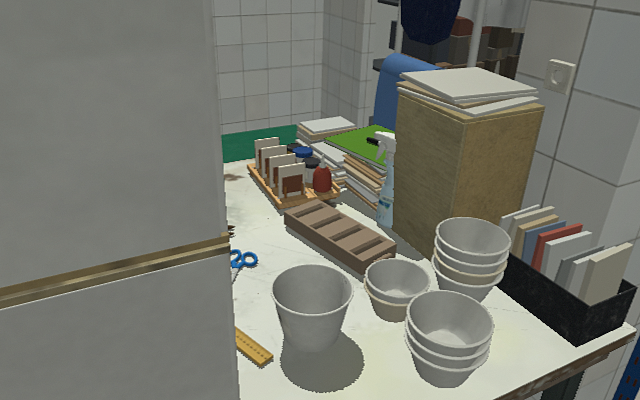

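View pics/top0.png

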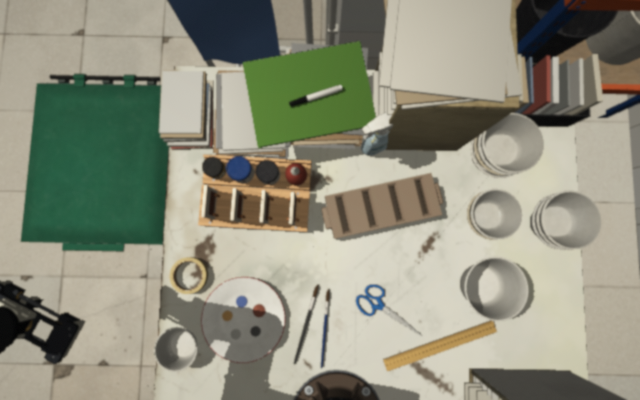

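The top view shows the rack with four tiles as dark-shadowed plates at columns ≈208, 236, 263, 292 (rows 190-222). Pots are at row ≈168, and the kiln block at (327-443, 175-240) is yawed. A tall board stack stands behind the block, up to about row 150.

```bash
python3 - <<'E'
from h import *
c=ld('top0'); P=pts(c)
for n,(u,v,z) in dict(rackL=(201,205,.03),rackR=(310,205,.03),t1=(208,205,.122),t4=(292,207,.122),bTL=(325,193,.045),bTR=(437,175,.045),bBR=(443,216,.045),bBL=(331,239,.045),stackedge=(450,150,.3),green=(310,140,.1)).items():
    print(n,onz(c,u,v,z).round(3),P[int(v),int(u)].round(3))
x0=cv2.imread('pics/top0.png')[145:245,190:460]
cv2.imwrite('pics/b.png',cv2.resize(x0,None,fx=2.9,fy=2.9,interpolation=cv2.INTER_CUBIC))
# heights of surroundings
for v in range(100,160,8): print(v,[tuple(P[v,u].round(2)) for u in (200,300,370,420,480)])
E
```

```text
rackL [0.546 0.372 0.03 ] [0.546 0.373 0.027]
rackR [0.552 0.079 0.03 ] [0.555 0.08  0.001]
t1 [0.538 0.328 0.122] [0.54  0.334 0.098]
t4 [0.537 0.121 0.122] [0.537 0.121 0.125]
bTL [0.583 0.04  0.045] [ 0.589  0.04  -0.003]
bTR [ 0.638 -0.258  0.045] [ 0.646 -0.271  0.001]
bBR [ 0.528 -0.273  0.045] [ 0.532 -0.285  0.002]
bBL [0.462 0.022 0.045] [0.463 0.021 0.001]
stackedge [ 0.645 -0.214  0.3  ] [ 0.715 -0.305  0.009]
green [0.712 0.081 0.1  ] [0.711 0.081 0.102]
100 [(np.float64(0.81), np.float64(0.36), np.float64(0.11)), (np.float64(0.79), np.float64(0.11), np.float64(0.16)), (np.float64(0.8), np.float64(-0.07), np.float64(0.15)), (np.float64(0.72), np.float64(-0.13), np.float64(0.39)), (np.float64(0.73), np.float64(-0.25), np.float64(0.37))]
108 [(np.float64(0.79), np.float64(0.36), np.float64(0.11)), (np.float64(0.78), np.float64(0.11), np.float64(0.15)), (np.float64(0.78), np.float64(-0.07), np.float64(0.15)), (np.float64(0.71), np.float64(-0.14), np.float64(0.35)), (np.float64(0.71), np.float64(-0.25), np.float64(0.36))]
116 [(np.float64(0.77), np.float64(0.36), np.float64(0
[... 967 characters left out ...]
loat64(0.11)), (np.float64(0.44), np.float64(0.05), np.float64(1.14)), (np.float64(0.71), np.float64(-0.34), np.float64(0.13))]
148 [(np.float64(0.71), np.float64(0.39), np.float64(0.01)), (np.float64(0.72), np.float64(0.11), np.float64(-0.01)), (np.float64(0.7), np.float64(-0.08), np.float64(0.08)), (np.float64(0.72), np.float64(-0.22), np.float64(0.02)), (np.float64(0.69), np.float64(-0.34), np.float64(0.13))]
156 [(np.float64(0.69), np.float64(0.39), np.float64(-0.0)), (np.float64(0.69), np.float64(0.11), np.float64(-0.0)), (np.float64(0.7), np.float64(-0.08), np.float64(0.0)), (np.float64(0.7), np.float64(-0.22), np.float64(-0.0)), (np.float64(0.68), np.float64(-0.36), np.float64(0.08))]
```

View pics/b.png

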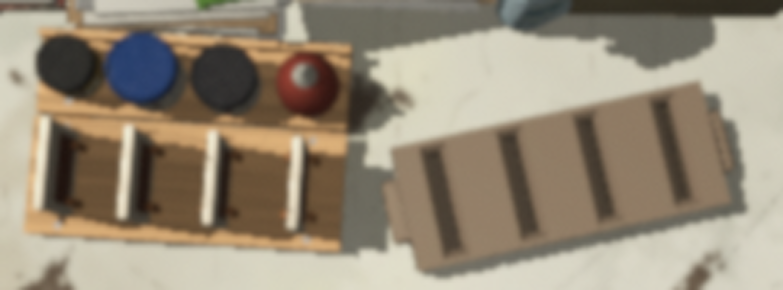

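View pics/wrist0.png

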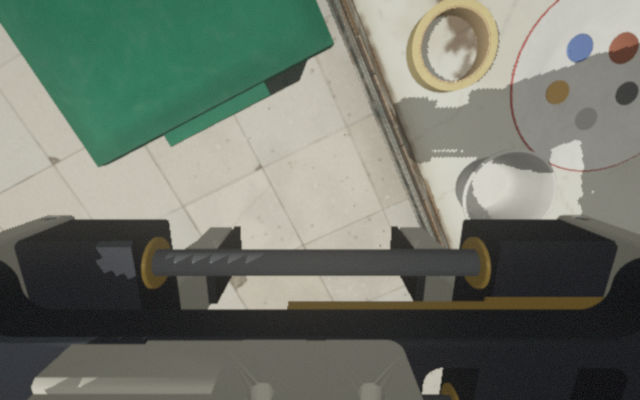

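The wrist view shows the open fingers at rows 220-300 (columns 180-460), with scene visible only above row ≈220. I'll move over the near side of the rack so the tiles appear in the upper half.

```bash
cat >> h.py <<'E'
from scipy.spatial.transform import Rotation as Ro
def go(x,y,z,yaw):
    s=r.get_state(); R=Ro.from_euler('xyz',s['eef_rot'],degrees=True); G=Ro.from_euler('xyz',[180,0,yaw],degrees=True)
    d=R.inv().apply(np.array([x,y,z])-s['tcp_pos']); w=(R.inv()*G).as_rotvec(degrees=True)
    print('shift',d.round(4).tolist(),'rot',w.round(2).tolist())
E
python3 -c "
from h import *
go(.44,.22,.31,-3.3)"
```

```text
shift [0.3014, 0.2859, -0.0838] rot [0.07, 0.01, -22.36]
```

Careful with the scale: shifts go in units of 5 mm. That gives: 0.301 m is 60.2, 0.286 m is 57.2.

Call:
pendant(ticks={"offsets":[[6,5.6,-4,0,0,-3],[12,11.4,-8,0,0,-6],[18,17,-12,0,0,-9],[24,22.8,-16.8,0,0,-12],[30,28.4,-16.8,0,0,-15],[36,34.2,-16.8,0,0,-18],[42,40,-16.8,0,0,-21],[48,45.6,-16.8,0,0,-22.4],[54,51.2,-16.8,0,0,-22.4],[60.2,57.2,-16.8,0,0,-22.4],[60.2,57.2,-16.8,0,0,-22.4],[60.2,57.2,-16.8,0,0,-22.4]]})

```text
time_s: 1.15
tcp_pos: [0.4403, 0.217, 0.3108]
eef_rot: [-180.0, -0.0, -3.4]
contact_force: [-0.3, 0.0, 0.7]
gripper_width: 0.0878
gripper_force: 0.0
```

Call:
pendant(ticks={"offsets":[[0,0,0,0,0,0],[0,0,0,0,0,0]]})

```text
time_s: 1.32
tcp_pos: [0.4397, 0.2205, 0.3105]
eef_rot: [-180.0, 0.0, -3.3]
contact_force: [-0.6, 0.3, -0.3]
gripper_width: 0.0875
gripper_force: 0.0
```

```bash
python3 -c "
from h import *
snap('wrist','w1')"
```

```text
(no output)
```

View pics/w1.png

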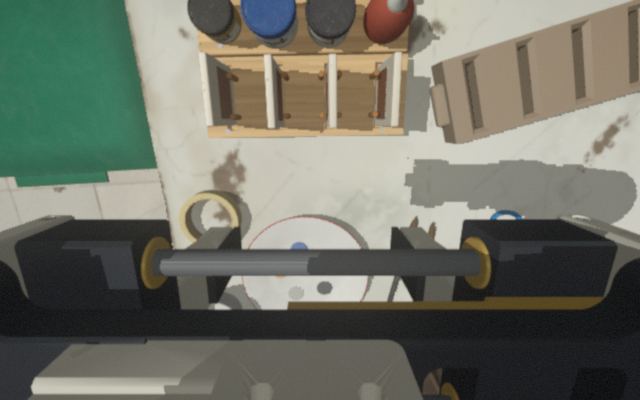

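Wrist view 1 shows tile top edges as white strips at columns ≈209, 270, 332, 394 (rows 55-128). Block slots are at columns ≈472, 525, 578, 634 (rows 30-100). I'll take two more views, shifted sideways, for triangulation.

Call:
pendant(ticks={"offsets":[[0,8,0,0,0,0],[0,16,0,0,0,0],[0,24,0,0,0,0],[0,30,0,0,0,0],[0,30,0,0,0,0],[0,30,0,0,0,0],[0,30,0,0,0,0]]})

```text
time_s: 1.95
tcp_pos: [0.4314, 0.0713, 0.3106]
eef_rot: [-180.0, -0.0, -3.2]
contact_force: [0.3, 0.1, -0.0]
gripper_width: 0.0877
gripper_force: 0.0
```

```bash
python3 -c "
from h import *
snap('wrist','w2')"
```

Call:
pendant(ticks={"offsets":[[0,8,0,0,0,0],[0,16,0,0,0,0],[0,24,0,0,0,0],[0,30,0,0,0,0],[0,30,0,0,0,0],[0,30,0,0,0,0],[0,30,0,0,0,0]]})

```text
time_s: 2.58
tcp_pos: [0.4232, -0.0784, 0.3103]
eef_rot: [180.0, 0.0, -3.2]
contact_force: [-0.6, -0.1, 0.1]
gripper_width: 0.0877
gripper_force: 0.0
```

```bash
python3 -c "
from h import *
snap('wrist','w3')
a=[cv2.imread(f'pics/w{i}.png')[0:150] for i in (1,2,3)]
cv2.imwrite('pics/w.png',np.vstack(a))"
```

```text
(no output)
```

View pics/w.png

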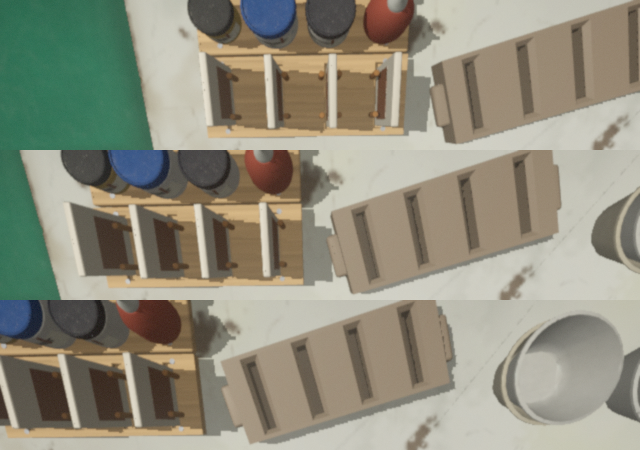

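The stacked strips show the tile tops as white bars in each view, and the block's four slots fully visible in views 2 and 3. Next I'll sample colours for the masks.

```bash
python3 - <<'E'
from h import *
for f,v,us in(('w1',90,range(198,226,1)),('w2',90,range(128,150,1)),('w3',75,range(285,325,1)),('w3',75,(180,200,210,215,220,225,230,235,240,245))):
    c=ld(f);h=cv2.cvtColor(c['frame'],cv2.COLOR_RGB2HSV);P=pts(c)
    print(f,[(u,*map(int,h[v,u]),int(1000*P[v,u,2])) for u in us])
E
```

```text
w1 [(198, 25, 23, 201, 0), (199, 25, 23, 202, 1), (200, 25, 22, 201, 0), (201, 25, 23, 202, 0), (202, 23, 26, 209, 0), (203, 23, 26, 216, 121), (204, 23, 28, 203, 123), (205, 21, 28, 218, 122), (206, 21, 28, 221, 121), (207, 21, 27, 214, 122), (208, 22, 29, 194, 121), (209, 22, 36, 156, 121), (210, 23, 36, 113, 120), (211, 21, 40, 103, 116), (212, 24, 38, 102, 111), (213, 21, 43, 102, 110), (214, 21, 40, 102, 107), (215, 19, 43, 101, 103), (216, 21, 39, 104, 99), (217, 20, 46, 100, 94), (218, 17, 60, 98, 89), (219, 13, 76, 84, 89), (220, 14, 90, 68, 84), (221, 13, 84, 73, 80), (222, 14, 96, 69, 76), (223, 14, 81, 72, 73), (224, 14, 90, 71, 67), (225, 15, 96, 69, 63)]
w2 [(128, 25, 46, 94, 30), (129, 21, 50, 101, 26), (130, 18, 80, 109, 28), (131, 18, 101, 121, 29), (132, 18, 103, 124, 28), (133, 18, 83, 139, 28), (134, 21, 45, 183, 29), (135, 22, 29, 219, 123), (136, 21, 27, 227, 121), (137, 22, 26, 226, 121), (138, 22, 25, 223, 121), (139, 22, 27, 215, 123), (140, 22, 31, 189, 123), (141, 23, 34, 148, 121), (142, 22, 42, 109, 121), (143, 19, 44, 98, 118), (144, 21, 42, 98, 117), (14
[... 620 characters left out ...]
9), (306, 18, 60, 102, 10), (307, 17, 64, 103, 11), (308, 17, 64, 104, 11), (309, 18, 61, 101, 12), (310, 18, 59, 103, 9), (311, 16, 61, 105, 12), (312, 17, 58, 101, 12), (313, 18, 68, 109, 13), (314, 17, 63, 134, 39), (315, 17, 62, 149, 41), (316, 18, 59, 150, 40), (317, 16, 63, 150, 43), (318, 17, 58, 153, 45), (319, 17, 56, 159, 45), (320, 18, 59, 160, 44), (321, 17, 59, 159, 44), (322, 17, 61, 160, 45), (323, 18, 57, 157, 44), (324, 17, 58, 159, 44)]
w3 [(180, 17, 105, 122, 29), (200, 23, 44, 115, 0), (210, 26, 30, 126, 0), (215, 28, 26, 146, 0), (220, 28, 21, 190, -1), (225, 20, 35, 175, 46), (230, 18, 52, 167, 46), (235, 17, 55, 166, 45), (240, 18, 54, 166, 44), (245, 18, 64, 120, 43)]
```

```bash
cat > meas.py <<'E'
from h import *
def rect(c,m,z):
    v,u=np.nonzero(m); p=np.array([onz(c,a,b,z)[:2] for a,b in zip(u,v)])
    (cx,cy),(w,h),a=cv2.minAreaRect((p*1000).astype(np.float32)); 
    if w<h: a-=90
    a=(a+90)%180-90
    return np.array([cx,cy,a,max(w,h),min(w,h)]),(u.mean(),v.mean())
def comps(m,lo,hi):
    n,l,s,_=cv2.connectedComponentsWithStats(m.astype(np.uint8),connectivity=4)
    k=[i for i in range(1,n) if lo<s[i,4]<hi and s[i,1]+s[i,3]<220]
    return [l==i for i in sorted(k,key=lambda i:s[i,0])]
def tri(c1,p1,c2,p2):
    (o1,d1),(o2,d2)=ray(c1,*p1),ray(c2,*p2); s=np.linalg.lstsq(np.stack([d1,-d2],1),o2-o1,rcond=None)[0]
    return (o1+s[0]*d1+o2+s[1]*d2)/2
def tiles(c):
    P=pts(c);h=cv2.cvtColor(c['frame'],cv2.COLOR_RGB2HSV)
    m=(h[...,1]<45)&(h[...,2]>150)&(P[...,2]>.11)&(P[...,2]<.13)&(P[...,0]<.6)&(P[...,1]>0)
    return [rect(c,k,.122) for k in comps(m,150,900)]
def slots(c):
    P=pts(c);h=cv2.cvtColor(c['frame'],cv2.COLOR_RGB2HSV)
    top=(abs(P[...,2]-.045)<.006)&(h[...,1]>48)&(h[...,1]<75)&(h[...,2]>153)&(P[...,1]<.05)
    top=cv2.medianBlur(top.astype(np.uint8),3); big=max(comps(top,2000,60000),key=np.sum)
    cn=cv2.findContours(big.astype(np.uint8),cv2.RETR_EXTERNAL,cv2.CHAIN_APPROX_NONE)[0][0]
    hull=np.zeros(top.shape,np.uint8); cv2.fillPoly(hull,[cn],1)
    return [rect(c,k,.045) for k in comps((hull>0)&~big,150,2000)],rect(c,hull,.045)
E
python3 - <<'E'
from meas import *
C={f:ld(f) for f in('w1','w2','w3')}
T={f:tiles(C[f]) for f in C};S={f:slots(C[f]) for f in('w2','w3')}
for f in T:
    for t in T[f]: print(f,t[0].round(1),np.round(t[1],1))
for f in S:
    for t in S[f][0]: print('slot',f,t[0].round(1),np.round(t[1],1))
    print('block',S[f][1][0].round(1))
for a,b in zip(T['w1'],T['w2']): print('tri',tri(C['w1'],a[1],C['w2'],b[1]).round(4))
for a,b in zip(S['w2'][0],S['w3'][0]): print('tri',tri(C['w2'],a[1],C['w3'],b[1]).round(4))
E
```

```text
w1 [550.4 339.1  -2.2  77.8   8. ] [205.4  88.1]
w1 [543.  267.5  -2.3  78.1   8.2] [269.1  90.8]
w1 [539.9 195.6  -2.6  78.    8.2] [332.4  91. ]
w1 [537.4 125.5  -2.1  78.8  11.3] [394.6  88.7]
w2 [550.5 339.   -3.7  77.8   9.4] [73.6 87.9]
w2 [543.7 267.2  -2.3  77.1   7.8] [137.7  90.9]
w2 [540.1 195.4  -2.3  78.1   7.9] [201.1  90.2]
w2 [537.1 123.6  -2.3  78.    8.1] [264.4  88.9]
w3 [540.4 267.6  -2.3  69.9   7.6] [ 7.4 98.6]
w3 [540.3 195.4  -2.3  78.1   7.7] [68.5 90.4]
w3 [537.3 123.5  -2.3  77.9   7.6] [131.9  89.3]
slot w2 [530.6  -5.7  11.7 104.4  24.6] [366.1  93.5]
slot w2 [547.1 -75.7  11.8 104.8  25.3] [416.9  77.5]
slot w2 [ 564.5 -145.9   11.2  106.6   28.2] [468.7  61.1]
block [551.6 -97.2 -76.5 258.5 114.3]
slot w3 [530.8  -7.   13.5 104.3  25.8] [259.5  93.8]
slot w3 [547.3 -77.3  13.3 104.7  26.1] [309.3  77.9]
slot w3 [ 564.  -147.3   13.4  106.2   27. ] [360.3  61.4]
block [552.  -98.7 -76.4 263.  114.3]
tri [0.5522 0.3391 0.1218]
tri [0.545  0.2674 0.1217]
tri [0.5412 0.1957 0.121 ]
tri [0.5394 0.1242 0.1174]
tri [ 0.5338 -0.0054  0.039 ]
tri [ 0.5509 -0.0766  0.0371]
tri [ 0.5684 -0.1483  0.0348]
```

```bash
python3 -c "
from h import *
go(.439,-.139,.24,13.4)"
```

```text
shift [0.0192, 0.0599, 0.0704] rot [-0.0, 0.02, -16.58]
```

Call:
pendant(ticks={"offsets":[[1.2,4,4.6,0,0,-6],[2.4,8,9.2,0,0,-12],[3.8,12,14,0,0,-16.6],[3.8,12,14,0,0,-16.6],[3.8,12,14,0,0,-16.6],[3.8,12,14,0,0,-16.6]]})

```text
time_s: 3.13
tcp_pos: [0.439, -0.1393, 0.241]
eef_rot: [180.0, -0.0, 13.3]
contact_force: [-0.6, 0.3, 0.9]
gripper_width: 0.0874
gripper_force: 0.0
```

```bash
sed -i 's/top=cv2.medianBlur(top.astype(np.uint8),3)/top=cv2.morphologyEx(cv2.medianBlur(top.astype(np.uint8),3),cv2.MORPH_CLOSE,np.ones((3,3),np.uint8))/; s/>153/>140/' meas.py && python3 - <<'E'
from meas import *
c=snap('wrist','w4');s,b=slots(c)
for t in s: print(t[0].round(1),np.round(t[1],1))
print(b[0].round(1)); P=pts(c)
# floor pixels of the slots by depth
m=(P[...,2]>.004)&(P[...,2]<.02)&(P[...,0]>.47)&(P[...,0]<.64)&(P[...,1]<.03)&(P[...,1]>-.27)
for k in comps(cv2.erode(m.astype(np.uint8),np.ones((2,2))),60,2500): print('floor',rect(c,k,.011)[0].round(1))
print('top z',np.median(P[...,2][abs(P[...,2]-.045)<.01]))
cv2.imwrite('pics/w4c.png',cv2.imread('pics/w4.png')[:240])
E
```

```text
[530.7  -7.   13.1 103.1  24.5] [220.8  72.3]
[547.1 -76.2  12.2 103.4  23.5] [283.6  72.1]
[ 564.1 -146.1   12.2  104.4   24.7] [346.4  71.3]
[ 580.6 -215.6   11.4  104.6   25.8] [408.9  70.6]
[ 555.7 -112.5  -76.7  291.5  114.6]
floor [530.2  -3.   13.4  91.4   6.8]
floor [548.2 -76.7  13.4  92.5  10.5]
floor [ 565.5 -150.    13.3   92.5   10.2]
floor [ 582.9 -223.8   13.5   92.4    6.4]
top z 0.04502133389123891
```

View pics/w4c.png

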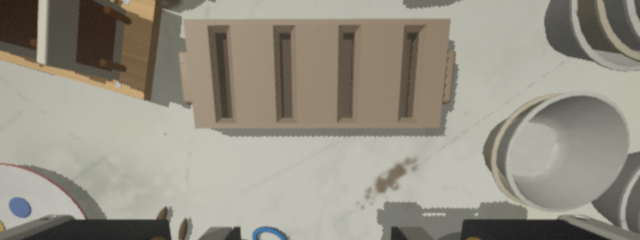

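The wrist close-up shows the block with all four slots at columns ≈221, 284, 346, 409 (row 72), empty and regular. Tiles stand at z ≈ 0.122 and slots at the 0.045 top, both confirmed. I'll start with the rightmost tile.

```bash
cat > t.py <<'E'
import sys; from h import *
T=dict(zip('abcd',[(.5504,.3391),(.5434,.2674),(.5401,.1955),(.5373,.1236)]))
S=dict(zip('ABCD',[(.5307,-.0066),(.5474,-.0766),(.564,-.1466),(.5807,-.2167)]))
k,z=sys.argv[1],float(sys.argv[2]); go(*(T|S)[k],z,-2.4 if k in T else 13.4)
E
python3 t.py d .16
```

```text
shift [0.1562, -0.233, 0.0816] rot [0.02, -0.08, 15.77]
```

Call:
pendant(ticks={"offsets":[[3.6,-5.6,1.2,0,0,2],[7.6,-11.2,2.4,0,0,4],[11.2,-16.8,4,0,0,6],[15.2,-22.6,6,0,0,8],[19.2,-28.6,8,0,0,11],[23.2,-34.6,11,0,0,14],[27.2,-40.6,14,0,0,15.8],[31.2,-46.6,16.32,0,0,15.8],[31.2,-46.6,16.32,0,0,15.8],[31.2,-46.6,16.32,0,0,15.8],[31.2,-46.6,16.32,0,0,15.8],[31.2,-46.6,16.32,0,0,15.8]]}, jaw=0.05)

```text
time_s: 4.18
tcp_pos: [0.5363, 0.1227, 0.1601]
eef_rot: [-180.0, -0.1, -2.4]
contact_force: [0.3, -0.3, -0.1]
gripper_width: 0.05
gripper_force: 0.0
```

```bash
python3 t.py d .087; python3 -c "
from h import *
snap('wrist','w5')"
```

```text
shift [0.0009, -0.0009, 0.0731] rot [-0.05, -0.08, -0.04]
```

View pics/w5.png

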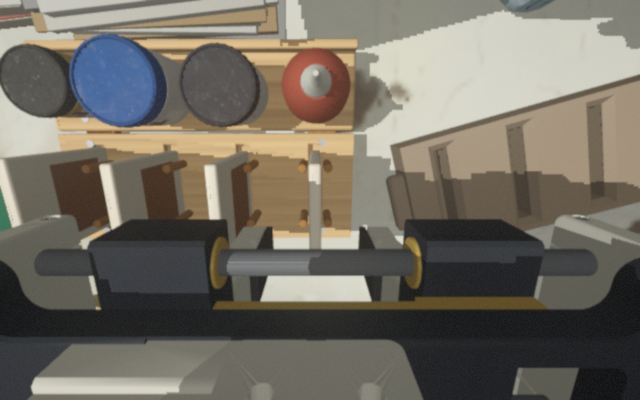

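The view shows the right-hand tile end-on at column ≈315, centred between the fingers (245-375), and its far end at row 150. I'll check the fore-aft position numerically.

```bash
python3 - <<'E'
from h import *
c=ld('w5');P=pts(c);s=r.get_state();T=np.linalg.inv(c['cam_to_world'])
for z in (.122,.16):
    p=T@np.r_[s['tcp_pos'][:2],z,1]; print('tcp px',c['fx']*p[0]/p[2]+c['cx'],c['fy']*p[1]/p[2]+c['cy'])
m=(abs(P[...,2]-.122)<.006)&(abs(P[...,1]-.123)<.02)
v,u=np.nonzero(m);print(v.min(),v.max(),np.median(u),P[m].min(0),P[m].max(0))
E
```

```text
tcp px 316.31869344545737 220.5054401124424
tcp px 316.3828480345473 241.77050959927368
73 248 315.0 [0.51406626 0.11450428 0.11636716] [0.63478467 0.12874212 0.12792311]
```

In the tool's units: 0.073 m is 14.6, 0.065 m is 13.

Call:
pendant(ticks={"offsets":[[0,0,4,0,0,0],[0.2,-0.2,9,0,0,0],[0.2,-0.2,13,0,0,0],[0.2,-0.2,14.6,0,0,0],[0.2,-0.2,14.6,0,0,0],[0.2,-0.2,14.6,0,0,0]]})

```text
time_s: 4.73
tcp_pos: [0.5377, 0.1231, 0.0868]
eef_rot: [180.0, -0.0, -2.5]
contact_force: [-1.1, 0.9, 0.1]
gripper_width: 0.0498
gripper_force: 0.0
```

Call:
pendant(ticks={"offsets":[[0,0,0,0,0,0],[0,0,0,0,0,0],[0,0,0,0,0,0],[0,0,0,0,0,0],[0,0,0,0,0,0],[0,0,0,0,0,0],[0,0,0,0,0,0],[0,0,0,0,0,0]]}, jaw=0.0, force=25)

```text
time_s: 5.4
tcp_pos: [0.5374, 0.1235, 0.086]
eef_rot: [180.0, -0.0, -2.5]
contact_force: [-0.2, 0.1, 1.1]
gripper_width: 0.0088
gripper_force: 25.0
```

In the tool's units: -0.13 m is -26, -0.115 m is -23.

Call:
pendant(ticks={"offsets":[[0,0,-2,0,0,0],[0,0,-6,0,0,0],[0,0,-11,0,0,0],[0,0,-17,0,0,0],[0,0,-23,0,0,0],[0,0,-26,0,0,0],[0,0,-26,0,0,0],[0,0,-26,0,0,0]]})

```text
time_s: 6.07
tcp_pos: [0.5374, 0.1237, 0.2171]
eef_rot: [-179.9, -0.1, -2.5]
contact_force: [-0.4, -0.2, -2.5]
gripper_width: 0.0087
gripper_force: 25.0
```

```bash
python3 t.py D .215
```

```text
shift [0.0579, 0.3382, 0.0017] rot [-0.07, -0.1, -15.86]
```

Call:
pendant(ticks={"offsets":[[0.6,3.6,0,0,0,-1],[1.8,10,0,0,0,-3],[3,17.6,0,0,0,-5],[4.4,25.2,0,0,0,-7],[5.6,32.8,0,0,0,-9],[7,40.4,0,0,0,-11],[8.2,48,0,0,0,-13],[9.6,55.6,0,0,0,-15],[10.6,61.6,0,0,0,-15.9],[11.2,65.8,0,0,0,-15.9],[11.6,67.6,0.2,0,0,-15.9],[11.6,67.6,0.2,0,0,-15.9]]})

```text
time_s: 7.07
tcp_pos: [0.5798, -0.2184, 0.2128]
eef_rot: [-179.9, 0.2, 13.3]
contact_force: [0.4, 0.2, -2.1]
gripper_width: 0.0089
gripper_force: 25.0
```

Call:
pendant(ticks={"offsets":[[0,0,0,0,0,0],[0,0,0,0,0,0]]})

```text
time_s: 7.23
tcp_pos: [0.5804, -0.2158, 0.2142]
eef_rot: [-180.0, 0.1, 13.5]
contact_force: [-0.8, -0.0, -0.6]
gripper_width: 0.009
gripper_force: 25.0
```

```bash
python3 t.py D .085; python3 -c "
from h import *
c=snap('wrist','w6');snap('top','t6')"
```

```text
shift [0.0002, 0.0011, 0.1292] rot [-0.04, 0.06, 0.07]
```

View pics/w6.png

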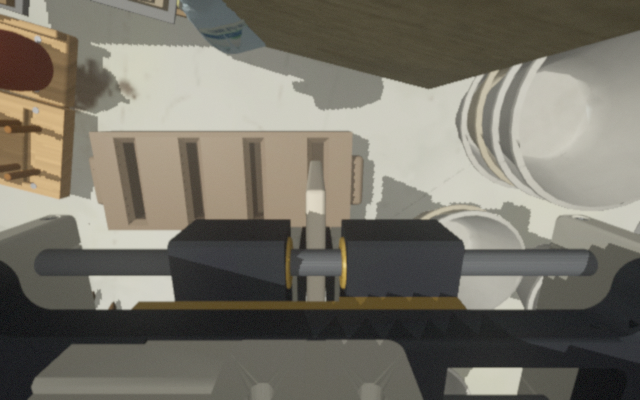

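The held tile's far edge is at (316, 165-215), directly over the right slot, and the cabinet clears the wrist. Lowering in steps.

In the tool's units: 0.129 m is 25.8, 0.115 m is 23.

Call:
pendant(ticks={"offsets":[[0,0.2,4,0,0,0],[0,0.2,9,0,0,0],[0,0.2,14,0,0,0],[0,0.2,18,0,0,0],[0,0.2,20,0,0,0],[0,0.2,21.6,0,0,0],[0,0.2,23,0,0,0],[0,0.2,24.4,0,0,0],[0,0.2,25.8,0,0,0],[0,0.2,25.8,0,0,0]]})

```text
time_s: 8.17
tcp_pos: [0.5806, -0.2175, 0.085]
eef_rot: [-180.0, 0.1, 13.4]
contact_force: [0.5, 0.3, -1.2]
gripper_width: 0.0087
gripper_force: 25.0
```

```bash
python3 t.py D .075
```

```text
shift [0.0003, -0.0007, 0.01] rot [-0.03, 0.05, 0.03]
```

No side force, so it is in the slot. Setting down slowly.

In the tool's units: 0.011 m is 2.2, 0.01 m is 2.

Call:
pendant(ticks={"offsets":[[0,0,0.8,0,0,0],[0,0,1.4,0,0,0],[0,0,1.8,0,0,0],[0,0,2,0,0,0],[0,0,2.2,0,0,0],[0,0,2.2,0,0,0]]})

```text
time_s: 8.67
tcp_pos: [0.5812, -0.2178, 0.0752]
eef_rot: [180.0, -0.0, 13.4]
contact_force: [0.8, 0.3, -1.0]
gripper_width: 0.0087
gripper_force: 25.0
```

```bash
python3 -c "
from h import *
print(r.get_state()['contact_force'],r.get_state()['tcp_pos'])"
```

```text
[ 0.82253582  0.3200513  -0.98198243] [ 0.58118389 -0.21777704  0.07516321]
```

Call:
pendant(ticks={"offsets":[[0,0,0.2,0,0,0],[0,0,0.2,0,0,0],[0,0,0.2,0,0,0]]})

```text
time_s: 8.92
tcp_pos: [0.5813, -0.2178, 0.0751]
eef_rot: [180.0, -0.0, 13.5]
contact_force: [-1.4, 0.7, 5.5]
gripper_width: 0.0086
gripper_force: 25.0
```

Call:
pendant(ticks={"offsets":[[0,0,0.2,0,0,0],[0,0,0.2,0,0,0],[0,0,0.2,0,0,0]]})

```text
time_s: 9.17
tcp_pos: [0.5814, -0.2179, 0.0751]
eef_rot: [179.9, -0.1, 13.5]
contact_force: [-4.6, 2.4, 13.1]
gripper_width: 0.0088
gripper_force: 25.0
```

Seated (13 N up, TCP stopped at 0.0751). Releasing and withdrawing, then heading to the next tile.

In the tool's units: -0.002 m is -0.4.

Call:
pendant(ticks={"offsets":[[0,0,-0.4,0,0,0],[0,0,-0.4,0,0,0]]})

```text
time_s: 9.33
tcp_pos: [0.5814, -0.2177, 0.0756]
eef_rot: [180.0, -0.1, 13.4]
contact_force: [-0.3, -0.3, -2.4]
gripper_width: 0.0087
gripper_force: 25.0
```

Call:
pendant(ticks={"offsets":[[0,0,0,0,0,0],[0,0,0,0,0,0],[0,0,0,0,0,0],[0,0,0,0,0,0],[0,0,-4,0,0,0],[0,0,-11,0,0,0],[0,0,-18,0,0,0],[0,0,-18,0,0,0],[0,0,-18,0,0,0]]}, jaw=0.04)

```text
time_s: 10.08
tcp_pos: [0.5825, -0.2179, 0.1676]
eef_rot: [179.9, -0.3, 13.4]
contact_force: [-1.6, 0.7, -0.9]
gripper_width: 0.0398
gripper_force: 0.0
```

```bash
python3 t.py c .16; python3 -c "
from h import *
c=snap('wrist','w7');P=pts(c)
m=(abs(P[...,2]-.111)<.005)&(abs(P[...,1]+.217)<.04)&(P[...,0]<.63)
print(m.sum(),np.median(P[m],0) if m.any() else '')"
```

```text
shift [0.0548, -0.4119, 0.0071] rot [0.06, -0.29, 15.85]
996 [ 0.58942373 -0.21564755  0.11102586]
```

View pics/w7.png

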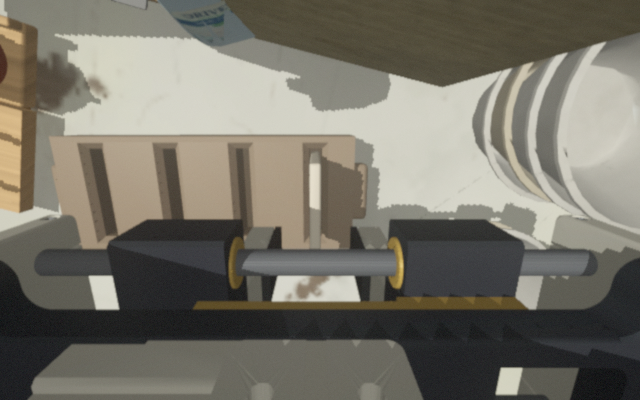

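The tile stands seated in the right slot at column ≈315 (rows 150-240), top at z = 0.111. Next is tile c.

In the tool's units: -0.412 m is -82.4, -0.405 m is -81.

Call:
pendant(ticks={"offsets":[[0.6,-5,0,0,0,1],[1.6,-12,0,0,0,3],[2.6,-20,0,0,0,5],[3.8,-28,0,0,0,7],[4.8,-36,0,0,0,9],[5.8,-44,0,0,0,11],[7,-52,0,0,0,13],[8,-60,0,0,0,15],[9,-68,0,0,0,15.9],[10,-76,0,0,0,15.9],[10.8,-81,1.4,0,0,15.9],[11,-82.4,1.4,0,0,15.9]]}, jaw=0.05)

```text
time_s: 11.13
tcp_pos: [0.5373, 0.1989, 0.1555]
eef_rot: [179.9, 0.1, -2.3]
contact_force: [-0.7, -0.1, -0.4]
gripper_width: 0.0499
gripper_force: 0.0
```

Call:
pendant(ticks={"offsets":[[0,0,0,0,0,0],[0,0,0,0,0,0],[0,0,0,0,0,0]]})

```text
time_s: 11.38
tcp_pos: [0.5385, 0.1947, 0.1574]
eef_rot: [180.0, 0.1, -2.5]
contact_force: [0.1, -0.3, 0.3]
gripper_width: 0.0498
gripper_force: 0.0
```

```bash
python3 t.py c .086
```

```text
shift [0.0016, -0.0009, 0.0714] rot [0.05, 0.06, -0.1]
```

In the tool's units: 0.071 m is 14.2, 0.065 m is 13.

Call:
pendant(ticks={"offsets":[[0,0,4,0,0,0],[0.2,-0.2,9,0,0,0],[0.2,-0.2,13,0,0,0],[0.2,-0.2,14.2,0,0,0],[0.2,-0.2,14.2,0,0,0]]})

```text
time_s: 11.8
tcp_pos: [0.539, 0.1949, 0.0854]
eef_rot: [179.9, 0.2, -2.6]
contact_force: [-0.2, -0.0, -0.0]
gripper_width: 0.0499
gripper_force: 0.0
```

Call:
pendant(ticks={"offsets":[[0,0,0,0,0,0],[0,0,0,0,0,0],[0,0,0,0,0,0],[0,0,0,0,0,0],[0,0,0,0,0,0],[0,0,0,0,0,0],[0,0,0,0,0,0],[0,0,0,0,0,0]]}, jaw=0.0, force=25)

```text
time_s: 12.47
tcp_pos: [0.5398, 0.1969, 0.0872]
eef_rot: [-180.0, -0.0, -2.4]
contact_force: [-0.3, 0.3, 1.2]
gripper_width: 0.0086
gripper_force: 25.0
```

Call:
pendant(ticks={"offsets":[[0,0,-2,0,0,0],[0,0,-6,0,0,0],[0,0,-11,0,0,0],[0,0,-17,0,0,0],[0,0,-23,0,0,0],[0,0,-26,0,0,0],[0,0,-26,0,0,0],[0,0,-26,0,0,0]]})

```text
time_s: 13.13
tcp_pos: [0.5398, 0.197, 0.2181]
eef_rot: [-179.9, -0.1, -2.5]
contact_force: [-0.1, -0.9, -2.5]
gripper_width: 0.0084
gripper_force: 25.0
```

```bash
python3 t.py C .215
```

```text
shift [0.0389, 0.3422, 0.0026] rot [-0.08, -0.08, -15.86]
```

In the tool's units: 0.342 m is 68.4, 0.333 m is 66.6.

Call:
pendant(ticks={"offsets":[[0.4,3.6,0,0,0,-1],[1.2,10,0,0,0,-3],[2,17.6,0,0,0,-5],[2.8,25.2,0,0,0,-7],[3.8,32.8,0,0,0,-9],[4.6,40.4,0,0,0,-11],[5.4,48,0,0,0,-13],[6.4,55.6,0,0,0,-15],[7.2,62.2,0,0,0,-15.9],[7.6,66.6,0,0,0,-15.9],[7.8,68.4,0.4,0,0,-15.9],[7.8,68.4,0.4,0,0,-15.9]]})

```text
time_s: 14.13
tcp_pos: [0.5629, -0.1484, 0.2129]
eef_rot: [-179.9, 0.2, 13.3]
contact_force: [0.4, 0.8, -2.1]
gripper_width: 0.0084
gripper_force: 25.0
```

Call:
pendant(ticks={"offsets":[[0,0,0,0,0,0],[0,0,0,0,0,0],[0,0,0,0,0,0]]})

```text
time_s: 14.38
tcp_pos: [0.564, -0.1455, 0.2147]
eef_rot: [-180.0, 0.0, 13.5]
contact_force: [0.7, 0.5, -1.5]
gripper_width: 0.009
gripper_force: 25.0
```

```bash
python3 t.py C .085
```

```text
shift [-0.0002, 0.0011, 0.1297] rot [-0.01, 0.03, 0.11]
```

In the tool's units: 0.129 m is 25.8, 0.122 m is 24.4.

Call:
pendant(ticks={"offsets":[[0,0.2,4,0,0,0],[0,0.2,9,0,0,0],[0,0.2,14,0,0,0],[0,0.2,18,0,0,0],[0,0.2,20,0,0,0],[0,0.2,21.6,0,0,0],[0,0.2,23,0,0,0],[0,0.2,24.4,0,0,0],[0,0.2,25.8,0,0,0],[0,0.2,25.8,0,0,0]]})

```text
time_s: 15.22
tcp_pos: [0.5639, -0.1474, 0.085]
eef_rot: [-180.0, 0.1, 13.4]
contact_force: [-0.1, -0.0, -1.8]
gripper_width: 0.0091
gripper_force: 25.0
```

```bash
python3 t.py C .075
```

```text
shift [0.0003, -0.0008, 0.01] rot [-0.02, 0.06, 0.03]
```

Call:
pendant(ticks={"offsets":[[0,0,0.8,0,0,0],[0,0,1.4,0,0,0],[0,0,1.8,0,0,0],[0,0,2,0,0,0],[0,0,2.2,0,0,0],[0,0,2.2,0,0,0]]})

```text
time_s: 15.72
tcp_pos: [0.5645, -0.1477, 0.0762]
eef_rot: [180.0, -0.0, 13.5]
contact_force: [-3.4, 2.1, 7.3]
gripper_width: 0.0093
gripper_force: 25.0
```

Call:
pendant(ticks={"offsets":[[0,0,0.2,0,0,0],[0,0,0.2,0,0,0],[0,0,0.2,0,0,0]]})

```text
time_s: 15.97
tcp_pos: [0.5646, -0.1478, 0.0762]
eef_rot: [179.9, -0.1, 13.5]
contact_force: [-5.5, 2.1, 14.9]
gripper_width: 0.0091
gripper_force: 25.0
```

Seated: stopped at 0.0762, as expected from the grasp height. Releasing.

Call:
pendant(ticks={"offsets":[[0,0,-0.4,0,0,0],[0,0,-0.4,0,0,0]]})

```text
time_s: 16.13
tcp_pos: [0.5648, -0.1476, 0.0767]
eef_rot: [180.0, -0.1, 13.4]
contact_force: [-0.3, 0.9, -0.9]
gripper_width: 0.009
gripper_force: 25.0
```

Call:
pendant(ticks={"offsets":[[0,0,0,0,0,0],[0,0,0,0,0,0],[0,0,0,0,0,0],[0,0,0,0,0,0],[0,0,-4,0,0,0],[0,0,-11,0,0,0],[0,0,-18,0,0,0],[0,0,-18,0,0,0],[0,0,-18,0,0,0]]}, jaw=0.04)

```text
time_s: 16.88
tcp_pos: [0.5658, -0.1475, 0.1684]
eef_rot: [179.9, -0.3, 13.5]
contact_force: [-0.9, -0.1, -0.6]
gripper_width: 0.0398
gripper_force: 0.0
```

```bash
python3 t.py b .16; python3 -c "
from h import *
c=snap('wrist','w8');P=pts(c)
m=(abs(P[...,2]-.111)<.005)&(abs(P[...,1]+.147)<.03)&(P[...,0]<.62)
print(m.sum(),np.median(P[m],0) if m.any() else '')"
```

```text
shift [0.0747, -0.4088, 0.0083] rot [0.02, -0.28, 15.85]
955 [ 0.57176149 -0.14569241  0.11109736]
```

In the tool's units: -0.409 m is -81.8, -0.402 m is -80.4.

Call:
pendant(ticks={"offsets":[[0.8,-5,0,0,0,1],[2.2,-12,0,0,0,3],[3.6,-20,0,0,0,5],[5.2,-28,0,0,0,7],[6.6,-36,0,0,0,9],[8,-44,0,0,0,11],[9.6,-52,0,0,0,13],[11,-60,0,0,0,15],[12.4,-68,0,0,0,15.9],[13.8,-75.6,0,0,0,15.9],[14.8,-80.4,1.4,0,0,15.9],[15,-81.8,1.6,0,0,15.9]]}, jaw=0.05)

```text
time_s: 17.93
tcp_pos: [0.541, 0.2708, 0.1552]
eef_rot: [179.9, 0.1, -2.3]
contact_force: [-0.4, -0.6, -1.3]
gripper_width: 0.0503
gripper_force: 0.0
```

Call:
pendant(ticks={"offsets":[[0,0,0,0,0,0],[0,0,0,0,0,0],[0,0,0,0,0,0]]})

```text
time_s: 18.18
tcp_pos: [0.5419, 0.2664, 0.1574]
eef_rot: [179.9, 0.1, -2.5]
contact_force: [0.3, -0.2, -0.1]
gripper_width: 0.0503
gripper_force: 0.0
```

```bash
python3 t.py b .087
```

```text
shift [0.0015, -0.0011, 0.0704] rot [0.06, 0.06, -0.1]
```

In the tool's units: 0.07 m is 14, 0.065 m is 13.

Call:
pendant(ticks={"offsets":[[0,0,4,0,0,0],[0.2,-0.2,9,0,0,0],[0.2,-0.2,13,0,0,0],[0.2,-0.2,14,0,0,0],[0.2,-0.2,14,0,0,0]]})

```text
time_s: 18.6
tcp_pos: [0.5427, 0.2667, 0.0867]
eef_rot: [179.9, 0.1, -2.6]
contact_force: [-0.1, 0.6, 0.6]
gripper_width: 0.0501
gripper_force: 0.0
```

Call:
pendant(ticks={"offsets":[[0,0,0,0,0,0],[0,0,0,0,0,0],[0,0,0,0,0,0],[0,0,0,0,0,0],[0,0,0,0,0,0],[0,0,0,0,0,0],[0,0,0,0,0,0],[0,0,0,0,0,0]]}, jaw=0.0, force=25)

```text
time_s: 19.27
tcp_pos: [0.5433, 0.2688, 0.0882]
eef_rot: [-180.0, -0.0, -2.4]
contact_force: [0.1, -0.1, 1.2]
gripper_width: 0.0089
gripper_force: 25.0
```

Call:
pendant(ticks={"offsets":[[0,0,-2,0,0,0],[0,0,-6,0,0,0],[0,0,-11,0,0,0],[0,0,-17,0,0,0],[0,0,-23,0,0,0],[0,0,-26,0,0,0],[0,0,-26,0,0,0],[0,0,-26,0,0,0]]})

```text
time_s: 19.93
tcp_pos: [0.5432, 0.2688, 0.2191]
eef_rot: [-179.9, -0.1, -2.5]
contact_force: [-0.1, 0.5, -2.6]
gripper_width: 0.0087
gripper_force: 25.0
```

```bash
python3 t.py B .215
```

```text
shift [0.019, 0.3449, 0.0035] rot [-0.09, -0.07, -15.87]
```

Careful with the scale: shifts go in units of 5 mm. That gives: 0.345 m is 69, 0.335 m is 67.

Call:
pendant(ticks={"offsets":[[0.2,3.6,0,0,0,-1],[0.6,10,0,0,0,-3],[1,17.6,0,0,0,-5],[1.4,25.2,0,0,0,-7],[1.8,32.8,0,0,0,-9],[2.2,40.4,0,0,0,-11],[2.6,48,0,0,0,-13],[3,55.6,0,0,0,-15],[3.4,62.4,0,0,0,-15.9],[3.6,67,0,0,0,-15.9],[3.8,69,0.6,0,0,-15.9],[3.8,69,0.6,0,0,-15.9]]})

```text
time_s: 20.93
tcp_pos: [0.5461, -0.0788, 0.213]
eef_rot: [-180.0, 0.2, 13.3]
contact_force: [0.1, 1.4, -2.6]
gripper_width: 0.009
gripper_force: 25.0
```

Call:
pendant(ticks={"offsets":[[0,0,0,0,0,0],[0,0,0,0,0,0],[0,0,0,0,0,0]]})

```text
time_s: 21.18
tcp_pos: [0.5474, -0.0758, 0.2146]
eef_rot: [-180.0, 0.0, 13.5]
contact_force: [-0.3, 0.3, -2.1]
gripper_width: 0.0088
gripper_force: 25.0
```

```bash
python3 t.py B .086
```

```text
shift [-0.0001, 0.0008, 0.1286] rot [-0.01, 0.03, 0.11]
```

In the tool's units: 0.1285 m is 25.7, 0.122 m is 24.4.

Call:
pendant(ticks={"offsets":[[0,0.2,4,0,0,0],[0,0.2,9,0,0,0],[0,0.2,14,0,0,0],[0,0.2,18,0,0,0],[0,0.2,20,0,0,0],[0,0.2,21.6,0,0,0],[0,0.2,23,0,0,0],[0,0.2,24.4,0,0,0],[0,0.2,25.7,0,0,0],[0,0.2,25.7,0,0,0]]})

```text
time_s: 22.02
tcp_pos: [0.5472, -0.0778, 0.0856]
eef_rot: [-180.0, 0.1, 13.4]
contact_force: [-1.3, -0.2, -2.1]
gripper_width: 0.0088
gripper_force: 25.0
```

Call:
pendant(ticks={"offsets":[[0,0,0.8,0,0,0],[0,0,1.4,0,0,0],[0,0,1.8,0,0,0],[0,0,2,0,0,0],[0,0,2,0,0,0],[0,0,2,0,0,0]]})

```text
time_s: 22.52
tcp_pos: [0.548, -0.0779, 0.0772]
eef_rot: [180.0, -0.0, 13.5]
contact_force: [-1.7, -0.3, 4.1]
gripper_width: 0.0089
gripper_force: 25.0
```

Seated at 0.0772 as expected, with contact force. Releasing.

Call:
pendant(ticks={"offsets":[[0,0,0,0,0,0],[0,0,0,0,0,0],[0,0,0,0,0,0],[0,0,0,0,0,0],[0,0,-4,0,0,0],[0,0,-11,0,0,0],[0,0,-18,0,0,0],[0,0,-18,0,0,0],[0,0,-18,0,0,0]]}, jaw=0.04)

```text
time_s: 23.27
tcp_pos: [0.5491, -0.0776, 0.1689]
eef_rot: [180.0, -0.3, 13.5]
contact_force: [-0.8, 0.1, -1.1]
gripper_width: 0.0399
gripper_force: 0.0
```

```bash
python3 t.py a .16; python3 -c "
from h import *
c=snap('wrist','w9');P=pts(c)
m=(abs(P[...,2]-.111)<.005)&(abs(P[...,1]+.077)<.03)&(P[...,0]<.62)
print(m.sum(),np.median(P[m],0) if m.any() else '')"
```

```text
shift [0.0982, -0.405, 0.0092] rot [-0.02, -0.28, 15.85]
1031 [ 0.55501528 -0.07613876  0.11104758]
```

In the tool's units: -0.405 m is -81, -0.398 m is -79.6.

Call:
pendant(ticks={"offsets":[[1.2,-5,0,0,0,1],[3,-12,0,0,0,3],[4.8,-20,0,0,0,5],[6.8,-28,0,0,0,7],[8.8,-36,0,0,0,9],[10.6,-44,0,0,0,11],[12.6,-52,0,0,0,13],[14.6,-60,0,0,0,15],[16.4,-67.6,0,0,0,15.9],[18.2,-74.8,0,0,0,15.9],[19.4,-79.6,1.4,0,0,15.9],[19.6,-81,1.6,0,0,15.9]]}, jaw=0.05)

```text
time_s: 24.32
tcp_pos: [0.5477, 0.342, 0.1553]
eef_rot: [179.9, 0.1, -2.3]
contact_force: [1.0, -0.4, -0.6]
gripper_width: 0.0502
gripper_force: 0.0
```

Call:
pendant(ticks={"offsets":[[0,0,0,0,0,0],[0,0,0,0,0,0],[0,0,0,0,0,0]]})

```text
time_s: 24.57
tcp_pos: [0.5486, 0.3375, 0.158]
eef_rot: [179.9, 0.1, -2.5]
contact_force: [-0.8, 0.4, 0.3]
gripper_width: 0.05
gripper_force: 0.0
```

```bash
python3 t.py a .087
```

```text
shift [0.0018, -0.0018, 0.071] rot [0.06, 0.05, -0.1]
```

In the tool's units: 0.071 m is 14.2, 0.065 m is 13.

Call:
pendant(ticks={"offsets":[[0,0,4,0,0,0],[0.2,-0.2,9,0,0,0],[0.2,-0.2,13,0,0,0],[0.2,-0.2,14.2,0,0,0],[0.2,-0.2,14.2,0,0,0]]})

```text
time_s: 24.98
tcp_pos: [0.5493, 0.3377, 0.0861]
eef_rot: [179.9, 0.1, -2.5]
contact_force: [-0.1, 0.0, -0.6]
gripper_width: 0.05
gripper_force: 0.0
```

Call:
pendant(ticks={"offsets":[[0,0,0,0,0,0],[0,0,0,0,0,0],[0,0,0,0,0,0],[0,0,0,0,0,0],[0,0,0,0,0,0],[0,0,0,0,0,0],[0,0,0,0,0,0],[0,0,0,0,0,0]]}, jaw=0.0, force=25)

```text
time_s: 25.65
tcp_pos: [0.5499, 0.3399, 0.0877]
eef_rot: [-180.0, -0.0, -2.4]
contact_force: [-0.6, -0.9, 1.1]
gripper_width: 0.0087
gripper_force: 25.0
```

Call:
pendant(ticks={"offsets":[[0,0,-2,0,0,0],[0,0,-6,0,0,0],[0,0,-11,0,0,0],[0,0,-17,0,0,0],[0,0,-23,0,0,0],[0,0,-26,0,0,0],[0,0,-26,0,0,0],[0,0,-26,0,0,0]]})

```text
time_s: 26.32
tcp_pos: [0.5499, 0.34, 0.2189]
eef_rot: [-179.9, -0.1, -2.5]
contact_force: [-0.1, -0.1, -2.3]
gripper_width: 0.0089
gripper_force: 25.0
```

```bash
python3 t.py A .215
```

```text
shift [-0.0043, 0.3472, 0.0032] rot [-0.1, -0.08, -15.86]
```

In the tool's units: 0.347 m is 69.4, 0.336 m is 67.2.

Call:
pendant(ticks={"offsets":[[0,3.6,0,0,0,-1],[-0.2,10,0,0,0,-3],[-0.2,17.6,0,0,0,-5],[-0.4,25.2,0,0,0,-7],[-0.4,32.8,0,0,0,-9],[-0.6,40.4,0,0,0,-11],[-0.6,48,0,0,0,-13],[-0.8,55.6,0,0,0,-15],[-0.8,62.4,0,0,0,-15.9],[-0.8,67.2,0,0,0,-15.9],[-0.8,69.4,0.6,0,0,-15.9],[-0.8,69.4,0.6,0,0,-15.9]]})

```text
time_s: 27.32
tcp_pos: [0.5296, -0.0088, 0.2129]
eef_rot: [-180.0, 0.2, 13.3]
contact_force: [-0.2, -0.2, -2.8]
gripper_width: 0.0085
gripper_force: 25.0
```

Call:
pendant(ticks={"offsets":[[0,0,0,0,0,0],[0,0,0,0,0,0],[0,0,0,0,0,0]]})

```text
time_s: 27.57
tcp_pos: [0.531, -0.0058, 0.2141]
eef_rot: [-180.0, 0.0, 13.5]
contact_force: [0.5, 0.0, -2.0]
gripper_width: 0.009
gripper_force: 25.0
```

```bash
python3 t.py A .086
```

```text
shift [-0.0004, 0.0007, 0.1281] rot [-0.0, 0.03, 0.1]
```

In the tool's units: 0.128 m is 25.6, 0.122 m is 24.4.

Call:
pendant(ticks={"offsets":[[0,0.2,4,0,0,0],[0,0.2,9,0,0,0],[0,0.2,14,0,0,0],[0,0.2,18,0,0,0],[0,0.2,20,0,0,0],[0,0.2,21.6,0,0,0],[0,0.2,23,0,0,0],[0,0.2,24.4,0,0,0],[0,0.2,25.6,0,0,0],[0,0.2,25.6,0,0,0]]})

```text
time_s: 28.4
tcp_pos: [0.5309, -0.0077, 0.0858]
eef_rot: [-180.0, 0.0, 13.4]
contact_force: [-0.5, -1.3, -1.5]
gripper_width: 0.009
gripper_force: 25.0
```

Call:
pendant(ticks={"offsets":[[0,0,0.8,0,0,0],[0,0,1.4,0,0,0],[0,0,1.8,0,0,0],[0,0,2,0,0,0],[0,0,2,0,0,0],[0,0,2,0,0,0]]})

```text
time_s: 28.9
tcp_pos: [0.5313, -0.0077, 0.0767]
eef_rot: [180.0, -0.0, 13.4]
contact_force: [0.0, -0.4, 0.2]
gripper_width: 0.0088
gripper_force: 25.0
```

Call:
pendant(ticks={"offsets":[[0,0,0.2,0,0,0],[0,0,0.2,0,0,0],[0,0,0.2,0,0,0]]})

```text
time_s: 29.15
tcp_pos: [0.5315, -0.0078, 0.0766]
eef_rot: [180.0, -0.0, 13.5]
contact_force: [-2.6, 0.3, 9.9]
gripper_width: 0.0089
gripper_force: 25.0
```

Call:
pendant(ticks={"offsets":[[0,0,0,0,0,0],[0,0,0,0,0,0],[0,0,0,0,0,0],[0,0,0,0,0,0],[0,0,-4,0,0,0],[0,0,-11,0,0,0],[0,0,-18,0,0,0],[0,0,-26,0,0,0],[-8,0,-30,0,0,0],[-16,0,-30,0,0,0],[-20,0,-30,0,0,0],[-20,0,-30,0,0,0]]}, jaw=0.04)

```text
time_s: 30.15
tcp_pos: [0.4303, -0.0319, 0.2261]
eef_rot: [-179.9, -0.1, 13.4]
contact_force: [0.1, -0.9, -0.2]
gripper_width: 0.04
gripper_force: 0.0
```

Call:
pendant(ticks={"offsets":[[0,0,0,0,0,0],[0,0,0,0,0,0]]})

```text
time_s: 30.32
tcp_pos: [0.4344, -0.0308, 0.2258]
eef_rot: [180.0, -0.1, 13.5]
contact_force: [-0.2, 1.1, 0.4]
gripper_width: 0.0403
gripper_force: 0.0
```

```bash
python3 -c "
from h import *
snap('wrist','w10');c=snap('top','t10')
P=pts(c)
for x,y in [(.5307,-.0066),(.5474,-.0766),(.564,-.1466),(.5807,-.2167)]:
    m=(abs(P[...,2]-.111)<.012)&(np.hypot(P[...,0]-x,P[...,1]-y)<.03); print(m.sum(),np.median(P[m],0))
a=np.vstack([cv2.resize(cv2.imread('pics/w10.png')[:230],(800,288)),cv2.resize(cv2.imread('pics/t10.png')[140:250,180:480],(800,293))])
cv2.imwrite('pics/f.png',a)"
```

```text
93 [ 0.53074827 -0.00770233  0.11023958]
99 [ 0.54926638 -0.07691573  0.11104951]
104 [ 0.56400798 -0.14710303  0.11075219]
107 [ 0.57950113 -0.21677534  0.11052064]
```

View pics/f.png

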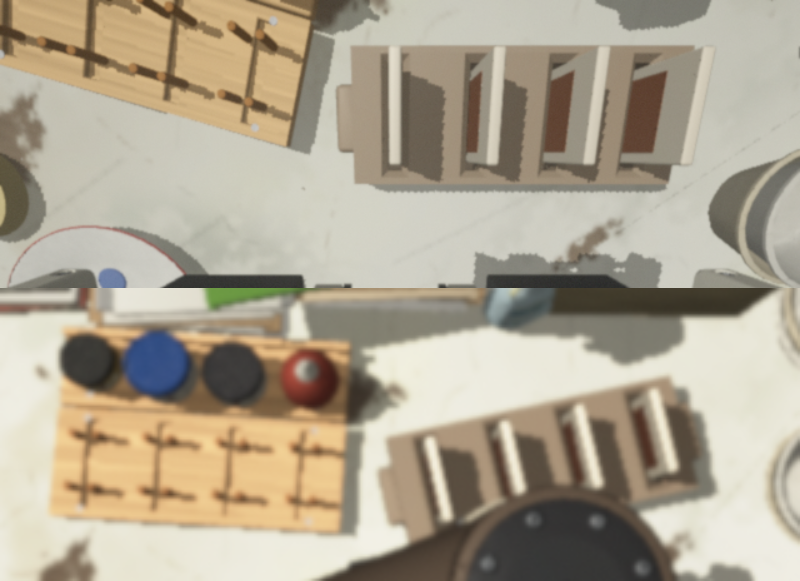

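All four tiles stand in the block's slots (wrist-view columns ≈395, 495, 600, 695), with tops at z ≈ 0.111. The rack is empty and the pots and bottle are untouched in the upper row, so I'm handing in.

```bash
python3 -c "
from plant import r
print(r.close_job())"
```

```text
the job is handed in; nothing more can be done
None
```

All four tiles are seated upright in the kiln block in their original left-to-right order, the pots and bottle were left untouched, and I handed the job in at about 30 s; no verdict was shown.

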